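# Crank down the pump trolley's stabilizer jack

## Robot

A 6-joint arm with a two-finger parallel gripper is mounted at the origin on the work surface. World frame = base frame: x ahead of the robot, y to its left, z up, the work surface at z = 0. Lengths are in mm, angles in rad, forces in N, time in s.
With the tool pointing down it reaches from about 350 to 875 mm from the base axis. Payload 15.5 kg.
Tool frame: the origin (TCP) lies at the centre of the arm's flange, where the gripper is bolted on; the fingertips stand 173 mm ahead of it and the grasp point (between the pads) lies 155 mm ahead of it; x points along the fingers, z is the direction in which the jaws open and shut, and the axes are right-handed (so a half turn about x gives the same grasp; the last joint's range is limited). The gripper opens to 85 mm and grips with 20 to 120 N. Pads are 22 mm wide; open, the fingers measure 114 mm over their backs; the gripper's body (76 mm by 85 mm) begins 54 mm behind the grasp point. The pads swing forward as they close: fully open they stand 13 mm farther back than shut.
Start: joints at [-1.21, 0.494, 1.345, -0, 1.302, -0.096], TCP at [275.115, -561.195, 404.677] pointing down, gripper open.
Joint ranges: [-2.91, 2.91], [-0.82, 2.16], [0.22, 2.67], [-1.22, 4.37], [0.12, 2.79], [-3.08, 3.08]. Speed limits (rad/s): [1.89, 1.89, 2.57, 3.01, 3.01, 3.01].

## Interface

Orientations are given as [roll, pitch, yaw] about the fixed x, y, z axes, in that order (R = Rz(yaw) Ry(pitch) Rx(roll)).
In Python, from bench import robot gives the robot as it stands. Calls block until the motion is done:
- robot.reach(position, orientation): joint-space move of the TCP to a pose.
- robot.move_l(position, feed=150, rot=None): straight line of the TCP; rot=None keeps the orientation; feed is the mean speed in mm/s.
- robot.goto_joints(angles): joint-space move.
- robot.gripper_open() and robot.close(force=None): open the fingers fully, or close them until they stop; force is the grip in N (None keeps the last).
- robot.pause(seconds).
- robot.inverse_kinematics(position, orientation): joint angles nearest the present ones, or None.
- robot.capture(name): name is "scene" or "top" or "wrist"; returns (picture, depth): 384x512x3 uint8, red, green, blue; 384x512 float32, mm along the optical axis (not along the pixel's ray), 0 where there is no reading.
- robot.camera_model(name): a dict with "K" (3x3 intrinsics, pixels), "rvec" (rotation vector, rad) and "tvec" (3), from world to camera coordinates, as OpenCV has them. Camera axes: x right, y down, z forward; pixel columns grow to the right and rows downward; lengths in mm; the calibration is good to about 2 mm. A picture is of the moment at which its call begins: read the wrist's pose just before it. camera_model takes no time and is no camera call; for the wrist camera it gives the pose at the moment of the call.
A pose or a line that the arm cannot do raises robot.IKError and nothing moves.
- robot.job_done(): hands the job in, once; it reports no verdict.
Readings, each from a call of its own:
- robot.get_time(): time.
- robot.get_qpos(): joint angles.
- robot.get_joint_vel(): joint speeds.
- robot.get_effort(): joint torques, N m.
- robot.get_position(): TCP position.
- robot.get_tool_rot(): TCP orientation.
- robot.get_contact_force(): force on the tool from outside, world axes, zero at the start.
- robot.get_wrist_torque(): the same for the moment, N m.
- robot.get_finger_gap(): opening from 0.0 (shut) to 1.0 (fully open).
Only numpy, scipy, OpenCV 4.12 (cv2) and the standard library are available. Lean on these libraries where they do the work, as an engineer would, in place of code of your own. Each camera call takes 0.05 s, during which the arm holds its last target.

## Task

Slide the loose jack board along the bench so that its steel plate lies centred under the raised foot of the pump trolley's jack, and let go of it. Then turn the jack's crank clockwise (seen from above) until the foot has met the plate and stands firmly on it - you feel this as the crank growing clearly heavier, by about two thirds of its free-running drag - and stop there without forcing it. Let go of everything and leave the other things on the bench alone.

Things in the scene. Friction and masses are not known exactly. Their poses are not given: they have to be found in the camera images.
- jack: Jack on the nose of a small wheeled engine pump, fixed. Origin on the bench on the jack's vertical axis; z up. Upright steel tube 52 mm diameter. Below it hangs a telescopic leg ending in a 70 x 70 mm steel foot centred on the axis. The foot sits on a rubber buffer of 25 N per mm. The screw holds its place when let go.
- foot_axis (a point): fixed point on the jack's axis at the height of the board's plate, 19 mm above the bench: where the foot must come to stand. The foot's underside starts 26 to 44 mm above the bench: the pinned drop leg is set differently each time and no reading shows it. Firm standing is 60 to 115 N on the foot (about 90 N ideal); over 150 N overloads the jack.
- gear_head (a point): middle of the top of the jack's gear head, a 74 x 74 mm block, top 224 mm above the bench. The gear lowers the foot 16 mm per crank turn. Turning needs a steady 0.33 N m, 5.5 N along the knob's path, plus 0.042 N per N on the foot (9.3 N in all at 90 N, 11.9 N at 150 N), about 0.25 N more per 0.1 rad after contact.
- drawbar (a point): middle of the top of the trolley's drawbar, which runs from the jack along the jack's +y: 50 mm wide, 130 to 170 mm high, from y 30 to 145 mm. From y 110 mm on follow frame tubes, from 200 mm a wooden support beam on the bench, deck and engine (up to 290 mm high, y to 520 mm). The jack's -y, -x and +x sides are open.
- crank (a joint): angle of the jack's crank in rad; grows clockwise seen from above, which lowers the foot; starts between -1 and 1. At 0 the crank arm points along the jack's +x; at angle a the knob stands 60 mm from the axis in direction (cos a, -sin a) of the jack's x, y. If the hand stops but keeps its grip, the drag part eases off within 0.2 s to between -1 and 2 N, leaving the foot's part (3.8 N at 90 N).
- knob (a point): middle of the crank's upright handle sleeve: a black cylinder, 26 mm diameter, 55 mm tall (241 to 296 mm above the bench), free to spin on its pin, so that the hand need not turn with it. This point lies 267 mm above the bench, 60 mm from the jack's axis. The steel arm below has its top at 240 mm.
- board: loose jack board lying flat, 0.5 kg: plywood 250 (its x) x 120 (its y) x 15 mm with a 100 x 100 mm steel wear plate, top at 19 mm, centred at its x = +65 mm, and an upright wooden grip at its x = -100 mm. Origin at the middle of its underside. Its friction on the bench is moderate.
- board_grip (a point): middle of the board's upright grip block, which is 34 mm along the board's x, 24 mm along its y, and 45 mm tall (15 to 60 mm above the bench); pinch it across the 24 mm. Slid along the bench by it, the board passes under the raised foot.
- plate_mid (a point): centre of the top face of the steel wear plate, 65 mm from the board's origin along the board's +x; it belongs on the jack's axis, to within 15 mm, so that the foot stands wholly on the plate.
- wrench: bystander: 180 mm steel wrench lying on the bench
- jar: bystander: jar, 64 mm diameter, 90 mm tall; origin under its middle
- oilcan: bystander: grey bottle, 70 mm diameter, 160 mm tall; origin under its middle
- tray: bystander: open steel tray 140 x 90 x 35 mm; origin under its middle

How it is judged (in metres and radians):
On the way:
1. the board lies flat on the bench with its steel plate centred (15 mm) under the raised foot, let go, before the foot bears on it (horizontal distance between plate_mid and jack below 0.015 m and height (world z) of plate_mid below 0.023 m and angle between board's own z axis and vertical below 0.03 rad and linear speed of board below 0.02 m/s and contact force between jack and board below 1 N and contact force between the fingers and board below 0.2 N), for 0.2 s.
At the end, for the whole second after the job is handed in: the foot stands on the steel plate with 60 to 115 N, the plate's centre within 15 mm of the jack's axis, the board flat on the bench, crank and board at rest and let go (contact force between jack and board between 60 and 115 N and horizontal distance between plate_mid and jack below 0.015 m and height (world z) of plate_mid below 0.023 m and angle between board's own z axis and vertical below 0.03 rad and linear speed of board below 0.02 m/s and velocity of joint crank between -0.1 and 0.1 rad/s); the robot touches nothing.
It fails at once if the jack is overloaded: more than 150 N between foot and board (contact force between jack and board above 150 N).
It fails at once if a bystander is moved by more than 25 mm (distance of any of wrench, jar, oilcan, tray from where it was at the start of the episode above 0.025 m).
It also fails if it takes over 72 s, if anything falls off the work surface, if the arm or the gripper's body presses on something with over 40 N, if the wrist force passes 120 N, or if a joint passes its speed limit or range.

## Working session

There is one attempt and no reset: what is moved stays moved. The work goes in short steps, each a Python script; the robot and the scene stay as the last script left them, time stands still between calls to the robot, and variables do not carry over. Pictures are saved under pics/ and viewed, and the job is handed in when it is done.

```bash
ls; mkdir -p pics; python3 - <<'E'
from bench import robot
import cv2,numpy as np
for n in ["scene","top","wrist"]:
    p,d=robot.capture(n); cv2.imwrite(f"pics/{n}0.png",cv2.cvtColor(p,cv2.COLOR_RGB2BGR)); np.save(f"{n}0.npy",d)
    m=robot.camera_model(n); R=cv2.Rodrigues(np.array(m["rvec"]))[0]; print(n,np.array(m["K"]).tolist(),(-R.T@np.array(m["tvec"]).ravel()).round(),R.round(2).tolist())
    np.savez(f"{n}0m.npz",K=m["K"],R=R,t=np.array(m["tvec"]).ravel())
print(robot.get_time(),robot.get_tool_rot(),robot.get_position())
E
```

```text
pics
scene [[364.2935164986906, 0.0, 255.19172249192485], [0.0, 364.2935164986906, 188.61251899997802], [0.0, 0.0, 1.0]] [ 1143. -1001.   898.] [[0.84, 0.54, 0.01], [0.31, -0.47, -0.83], [-0.44, 0.7, -0.56]]
top [[434.01130268702246, 0.0, 260.8067816338564], [0.0, 434.01130268702246, 191.76544428085165], [0.0, 0.0, 1.0]] [ 451.  -91. 1603.] [[-0.02, -1.0, 0.0], [-1.0, 0.02, -0.07], [0.07, -0.0, -1.0]]
wrist [[333.698305345587, 0.0, 259.1241816661126], [0.0, 333.698305345587, 195.42052811564815], [0.0, 0.0, 1.0]] [ 340. -528.  374.] [[0.44, -0.9, -0.0], [-0.86, -0.42, 0.29], [-0.26, -0.13, -0.96]]
0.15 [3.03781385 1.56992674 1.92279243] [ 275.0706731  -561.11775972  404.25310067]
```

View pics/scene0.png

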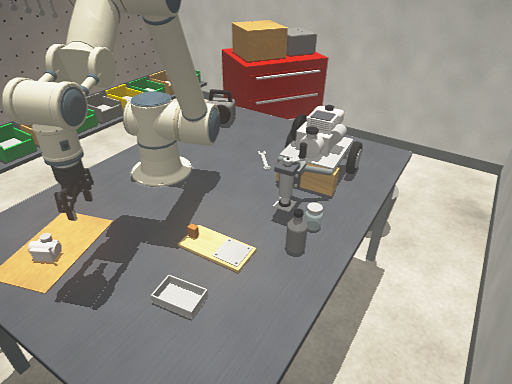

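View pics/top0.png

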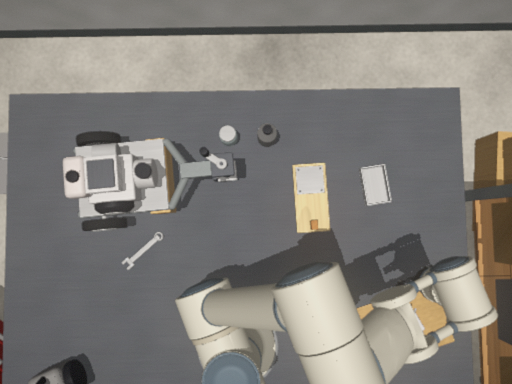

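View pics/wrist0.png

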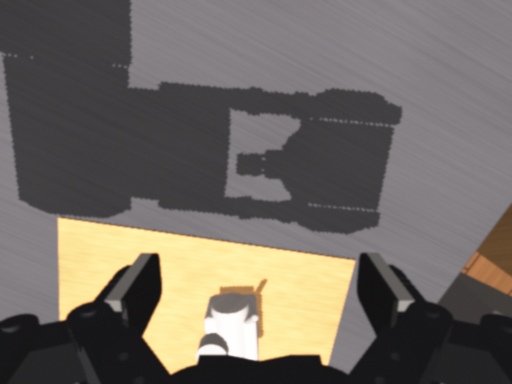

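The scene view shows the trolley at the right, around (300,165), with the jar and oilcan in front of the jack. The board is at (218,245) with its orange grip at (193,231). In the top view the gear head is at about (223,166), the knob at (206,152), the plate at (310,180) and the grip at (314,224). Next I'll take the measurements.

```bash
cat > h.py <<'E'
import numpy as np,cv2
def ray(m,u,v,z):
    K,R,t=m["K"],m["R"],m["t"]; c=-R.T@t; d=R.T@np.linalg.inv(K)@np.array([u,v,1.]); return c+d*(z-c[2])/d[2]
def proj(m,P):
    p=m["K"]@(m["R"]@np.asarray(P,float)+m["t"]); return p[:2]/p[2]
E
python3 - <<'E'
import cv2,numpy as np
from h import *
m=np.load("top0m.npz"); im=cv2.imread("pics/top0.png"); d=np.load("top0.npy")
v,u=np.mgrid[0:384,0:512]
c=np.stack([(u-m["K"][0,2])/m["K"][0,0]*d,(v-m["K"][1,2])/m["K"][0,0]*d,d],-1)
W=(c-m["t"])@m["R"]; np.save("Wtop.npy",W)
cv2.imwrite("pics/tz.png",cv2.resize(im[110:250,110:400],None,fx=2.7,fy=2.7,interpolation=cv2.INTER_CUBIC))
b,g,r=[im[...,i].astype(int) for i in range(3)]; Z=W[...,2]
box=np.zeros(Z.shape,bool); box[150:240,285:340]=1
def rep(n,mask):
    n_,l,s,ce=cv2.connectedComponentsWithStats(mask.astype(np.uint8))
    for i in range(1,n_):
        if s[i,4]>20:
            P=np.argwhere(l==i)[:,::-1].astype(np.float32); print(n,s[i],cv2.minAreaRect(P),ce[i], W[l==i].mean(0).round())
rep("board",box&(Z>9)&(Z<30)); rep("grip",box&(Z>45))
rep("plate",box&(abs(r-b)<30)&(Z>9)&(Z<30))
box2=np.zeros(Z.shape,bool); box2[110:200,170:300]=1
for lo,hi in [(60,120),(130,185),(210,236),(236,260),(280,310)]: rep((lo,hi),box2&(Z>lo)&(Z<hi))
rep("tray",(Z>8)&(Z<45)&(u>345)&(u<400)&(v<215)&(v>150))
E
```

```text
board [ 292  163   38   70 2005] ((310.4447021484375, 197.42916870117188), (68.8316879272461, 32.78293228149414), 85.71085357666016) [310.29625935 195.84937656] [ 538. -274.   16.]
grip [310 220   8  10  67] ((313.5, 224.5), (9.0, 7.0), 90.0) [313.80597015 224.31343284] [ 434. -280.   59.]
plate [296 166  29  28 718] ((309.4970703125, 179.46176147460938), (26.92047119140625, 27.150562286376953), 85.60128784179688) [309.54038997 179.50557103] [ 598. -273.   18.]
(60, 120) [257 123  20  21 223] ((266.5, 133.0), (20.0, 19.0), 90.0) [266.33183857 134.47085202] [ 750. -116.  103.]
(60, 120) [219 125  17  18 237] ((227.0, 133.5), (17.0, 16.0), 90.0) [226.94514768 133.7721519 ] [759.  23.  85.]
(130, 185) [262 124  10  11  83] ((266.5, 129.0), (10.0, 9.0), 90.0) [266.75903614 129.3253012 ] [ 758. -117.  155.]
(130, 185) [170 143  41  57 819] ((190.237548828125, 170.6651611328125), (56.13623046875, 39.671875), 88.78113555908203) [188.02197802 170.84371184] [621. 149. 158.]
(210, 236) [210 152  24  25 401] ((221.4499969482422, 164.14999389648438), (23.48880958557129, 23.077754974365234), 86.633544921875) [222.63341646 165.12468828] [630.  28. 223.]
(236, 260) [205 152  21  17 148] ((216.0780487060547, 159.5985107421875), (21.949586868286133, 9.389545440673828), 37.5685920715332) [216.78378378 160.77027027] [641.  44. 244.]
(280, 310) [199 147   9   9  60] ((203.0, 151.0), (8.0, 8.0), 90.0) [202.93333333 150.63333333] [666.  81. 293.]
tray [359 164  32  42 316] ((374.434814453125, 184.25045776367188), (38.594608306884766, 26.6435546875), 80.13418579101562) [374.7721519  183.80696203] [ 578. -509.   27.]
```

View pics/tz.png

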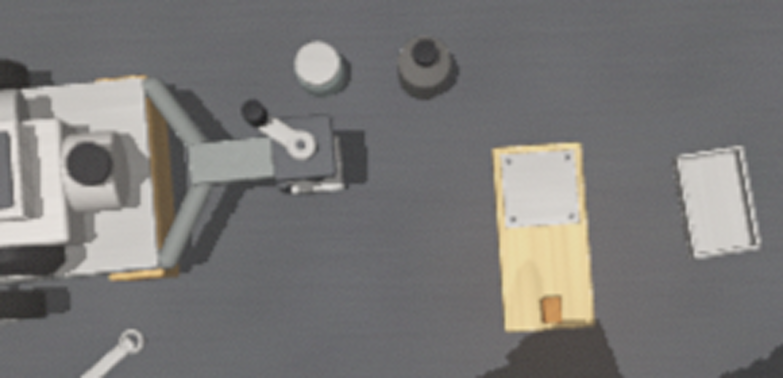

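```bash
python3 - <<'E'
import cv2,numpy as np
from h import *
m=np.load("top0m.npz"); s=np.load("scene0m.npz")
r=lambda u,v,z:ray(m,u,v,z).round(1)
print("plate",r(309.5,179.46,19),"grip",r(313.7,224.4,60),"board mid",r(310.44,197.43,15))
print("head",r(221.9,164.2,224),"boss",r(222.2,164.1,246),"knob",r(203,150.8,296))
# drawbar edges, depth 170
W=np.load("Wtop.npy")
for u in range(182,210,4):
    c=W[150:195,u]; k=(c[:,2]>160)&(c[:,2]<180); print(u,c[k][:,:2].mean(0).round(1),k.sum())
im=cv2.imread("pics/scene0.png"); cv2.imwrite("pics/sz.png",cv2.resize(im[140:260,240:360],None,fx=5,fy=5,interpolation=cv2.INTER_CUBIC))
E
```

```text
plate [ 598.  -272.6   19. ] grip [ 434. -279.   60.] board mid [ 532.2 -274.9   15. ]
head [632.5  29.8 224. ] boss [629.9  26.9 246. ] knob [664.9  80.4 296. ]
182 [622.7 167.5] 15
186 [622.4 154.2] 15
190 [623.7 140.6] 15
194 [625.2 127.4] 15
198 [625.  114.1] 15
202 [628.3 101. ] 15
206 [627.8  87.5] 15
```

```bash
sleep 0
```

```text
(no output)
```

View pics/sz.png

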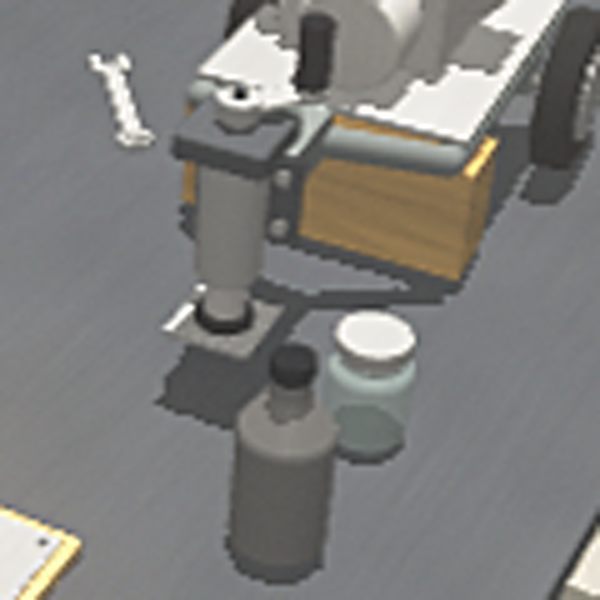

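```bash
cat >> h.py <<'E'
from scipy.spatial.transform import Rotation as Ro
def down(yaw):  # tool z (jaws) along world angle yaw
    z=np.array([np.cos(yaw),np.sin(yaw),0]); x=np.array([0,0,-1.]); y=np.cross(z,x)
    return np.stack([x,y,z],1)
def eul(yaw): return Ro.from_matrix(down(yaw)).as_euler("xyz")
def snap(robot,n,f):
    q=robot.camera_model(n); p,d=robot.capture(n); cv2.imwrite(f"pics/{f}.png",cv2.cvtColor(p,cv2.COLOR_RGB2BGR)); np.save(f+".npy",d)
    np.savez(f+"m.npz",K=q["K"],R=cv2.Rodrigues(np.array(q["rvec"]))[0],t=np.array(q["tvec"]).ravel())
E
python3 - <<'E'
import warnings; warnings.simplefilter("ignore")
from bench import robot
from h import *
s=np.load("scene0m.npz"); print("foot in scene",proj(s,[631,28.5,35]))
R=Ro.from_euler("xyz",robot.get_tool_rot()).as_matrix(); print(R.round(2))
yb=0.039
for y in [yb+np.pi/2,yb-np.pi/2]:
    e=eul(y); 
    for p in [(434,-279,195),(467,22,195),(664,80,427),(571,30,427)]: 
        q=robot.inverse_kinematics(p,e); print(y,p,None if q is None else np.round(q,2))
E
```

```text
foot in scene [282.94665294 205.81367241]
[[-0.    0.9   0.44]
 [ 0.    0.44 -0.9 ]
 [-1.    0.   -0.  ]]
1.6097963267948965 (434, -279, 195) [-0.69  0.65  1.81  0.    0.68 -2.3 ]
1.6097963267948965 (467, 22, 195) [-0.08  0.62  1.93 -0.    0.59 -1.69]
1.6097963267948965 (664, 80, 427) [ 0.03  0.54  1.2  -0.    1.4  -1.58]
1.6097963267948965 (571, 30, 427) [-0.05  0.4   1.45 -0.    1.3  -1.66]
-1.5317963267948966 (434, -279, 195) [-0.69  0.65  1.81 -0.    0.68  0.84]
-1.5317963267948966 (467, 22, 195) [-0.08  0.62  1.93 -0.    0.59  1.45]
-1.5317963267948966 (664, 80, 427) [ 0.03  0.54  1.2  -0.    1.4   1.56]
-1.5317963267948966 (571, 30, 427) [-0.05  0.4   1.45 -0.    1.3   1.48]
```

```bash
python3 - <<'E'
import warnings; warnings.simplefilter("ignore")
from bench import robot
from h import *
e=eul(0.039-np.pi/2)
robot.reach([434,-279,320],e); print(robot.get_time())
snap(robot,"wrist","w1")
E
```

```text
1.4167
```

View pics/w1.png

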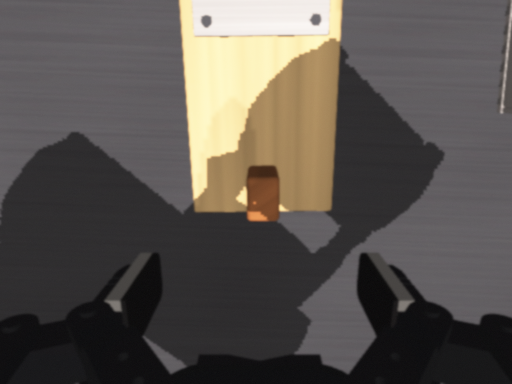

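The wrist view shows the grip between the open fingers. Its top face is centred at about (263,199), and the board's sides run straight up the picture. I'll check the centre by ray and then pinch.

```bash
python3 - <<'E'
import warnings; warnings.simplefilter("ignore")
from bench import robot
from h import *
m=np.load("w1m.npz"); g=ray(m,263,199.5,60); print(g, ray(m,194,211,15),ray(m,333,210,15), ray(m,194,37,19),ray(m,329,35,19))
if abs(g[0]-434)<8 and abs(g[1]+279)<8:
    x,y=433.5,(g[1]-279)/2
    robot.move_l([x,y,195],feed=150); print(robot.get_time(),robot.get_contact_force())
    robot.close(60); print(robot.get_time(),robot.get_finger_gap(),robot.get_contact_force(),robot.get_position())
E
```

```text
[ 434.66902221 -281.61107825   60.        ] [ 407.81077164 -223.08563152   15.        ] [ 413.42128036 -344.00730308   15.        ] [ 545.97197981 -226.19295335   19.        ] [ 551.20731596 -326.05015571   19.        ]
2.45 [ 0.03665506  0.17178762 -0.25758783]
3.0417 0.27548368185307825 [ 0.44333488 -0.22126112  7.55135962] [ 433.57570534 -280.36943835  195.39059529]
```

```bash
python3 - <<'E'
import warnings; warnings.simplefilter("ignore")
from bench import robot
from h import *
p=robot.get_position()
robot.move_l([p[0]+32.8,p[1]+302,p[2]],feed=110); print(robot.get_time(),robot.get_position(),robot.get_contact_force(),robot.get_finger_gap())
snap(robot,"top","t2"); snap(robot,"scene","s2"); snap(robot,"wrist","w2")
a=cv2.imread("pics/t2.png")[110:250,150:330]; b=cv2.imread("pics/s2.png")[130:250,220:360]; 
cv2.imwrite("pics/c2.png",np.hstack([cv2.resize(a,(400,311)),cv2.resize(b,(400,311))]))
E
```

```text
5.95 [466.3918928   21.49877886 195.38238599] [-0.06785722 -0.51965943 -0.55489719] 0.27297738616046263
```

View pics/c2.png

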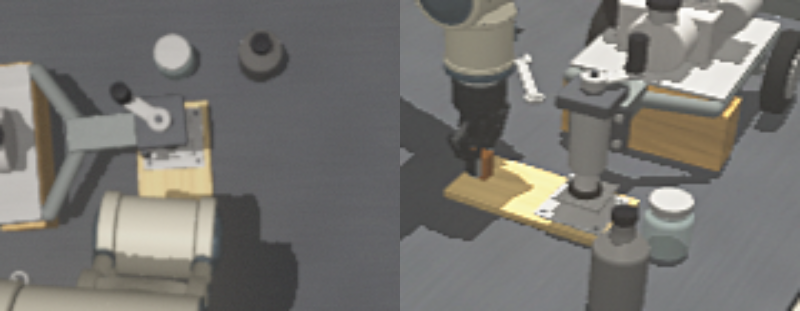

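View pics/w2.png

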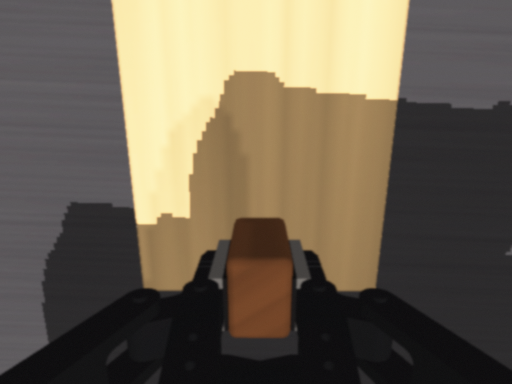

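The board is under the jack: top view shows the plate either side of the gear head, and in the wrist view the grip is still square between the pads at (260,275). Next I'll compare foot and plate up close.

```bash
python3 - <<'E'
from h import *
a=cv2.imread("pics/s2.png")[175:225,262:312]; b=cv2.imread("pics/t2.png")[145:205,200:260]
cv2.imwrite("pics/c3.png",np.hstack([cv2.resize(a,(400,400),interpolation=cv2.INTER_CUBIC),cv2.resize(b,(400,400),interpolation=cv2.INTER_CUBIC)]))
E
```

```text
(no output)
```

View pics/c3.png

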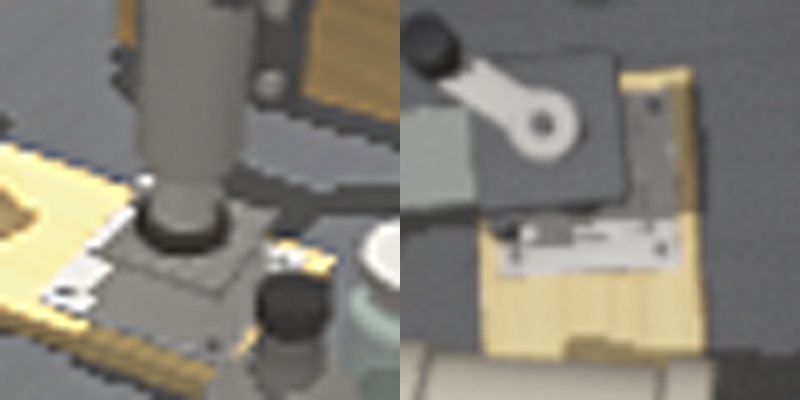

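```bash
python3 - <<'E'
from h import *
m=np.load("t2m.npz"); s=np.load("s2m.npz")
f=lambda u,v:(200+u/6.667-.5+.075,145+v/6.667-.5+.075)
r=lambda u,v,z:ray(m,*f(u,v),z).round(1)
print("plate near corners",r(98,275,19),r(281,268,19)); print("board far corner",r(291,70,15),"board left edge",r(82,340,15),"right edge",r(300,340,15))
print("boss",r(144,124,247)); print("head R edges",r(215,55,224),r(227,203,224), "left", r(72,205,224))
g=lambda u,v:(262+u/8-.44,175+v/8-.44)
rs=lambda u,v,z:ray(s,*g(u,v),z).round(1)
print("scene plate corners",rs(40,300,19),rs(140,178,19),rs(335,265,15))
# foot corners in scene guess: near corner (220,295), left (105,240), right (280,212) underside/ top z ~45
for z in (35,45): print("foot",rs(220,293,z),rs(105,242,z),rs(278,212,z))
print("leg base centre",rs(182,222,47), rs(185,175,60))
# tube left/right edges at z 100..: centre u
for z in (80,150): print(proj(s,[631,28.5,z]))
d=np.load("s2.npy"); 
row=cv2.imread("pics/s2.png")[185]; print(row[275:300].tolist()); print(d[185,272:300].round())
E
```

```text
plate near corners [580.3  76.5  19. ] [582.5 -24.   19. ]
board far corner [692.6 -30.9  15. ] board left edge [545.  86.  15.] right edge [543.  -33.8  15. ]
boss [632.7  30.  247. ]
head R edges [668.6  -2.4 224. ] [597.1  -7.3 224. ] left [597.4  66.9 224. ]
scene plate corners [587.5 -23.3  19. ] [578.1  93.   19. ] [693.6  86.7  15. ]
foot [667.3  11.4  35. ] [600.6  16.3  35. ] [660.5  85.7  35. ]
foot [ 6.728e+02 -4.000e-01  4.500e+01] [606.9   4.5  45. ] [666.1  73.1  45. ]
leg base centre [631.6  37.2  47. ] [621.8  56.5  60. ]
[283.59613801 196.50362349]
[284.65444604 181.33329845]
[[116, 115, 114], [69, 70, 73], [76, 78, 78], [82, 82, 84], [92, 97, 98], [109, 114, 118], [110, 115, 117], [112, 117, 119], [112, 116, 120], [113, 119, 121], [113, 119, 120], [114, 119, 120], [112, 117, 120], [110, 113, 117], [109, 113, 115], [106, 110, 113], [101, 107, 108], [93, 96, 99], [81, 83, 85], [107, 112, 113], [118, 124, 125], [114, 119, 122], [92, 95, 97], [65, 65, 65], [71, 80, 87]]
[1610. 1616. 1611. 1610. 1610. 1613. 1613. 1375. 1358. 1359. 1351. 1347.
 1348. 1346. 1341. 1345. 1343. 1347. 1350. 1352. 1358. 1392. 1383. 1377.
 1387. 1383. 1375. 1387.]
```

Top view puts the jack axis at about (632.7, 30.5) and the plate at (631.4, 27.7). I'll nudge the board by (1.5, 3), release it, and look at the crank.

```bash
python3 - <<'E'
import warnings; warnings.simplefilter("ignore")
from bench import robot
from h import *
p=robot.get_position()
robot.move_l([p[0]+1.5,p[1]+3,p[2]],feed=30); robot.gripper_open(); print(robot.get_time(),robot.get_contact_force(),robot.get_finger_gap())
robot.move_l([p[0]+1.5,p[1]+3,470],feed=220)
robot.reach([600,45,500],eul(0.039-np.pi/2)); print(robot.get_time(),robot.get_position())
robot.pause(.15)
snap(robot,"wrist","w3"); snap(robot,"scene","s3")
E
```

```text
6.9833 [0.37552789 0.69230395 0.10480673] 0.9991297713129818
8.9917 [600.09090113  45.05138334 498.66226155]
```

View pics/w3.png

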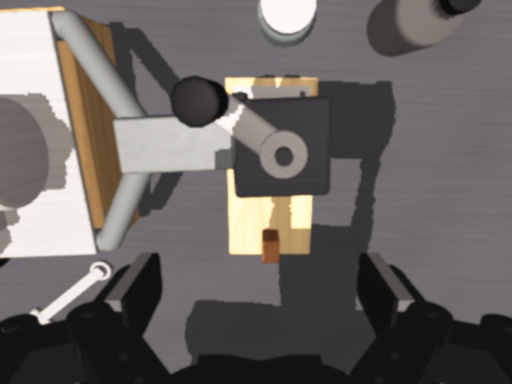

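View pics/s3.png

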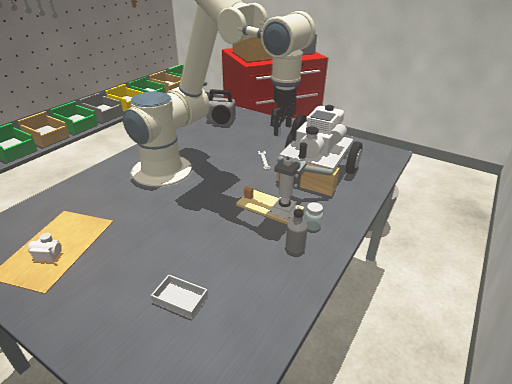

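```bash
python3 - <<'E'
from h import *
m=np.load("w3m.npz"); im=cv2.imread("pics/w3.png"); d=np.load("w3.npy")
v,u=np.mgrid[0:384,0:512]; K=m["K"]
W=(np.stack([(u-K[0,2])/K[0,0]*d,(v-K[1,2])/K[0,0]*d,d],-1)-m["t"])@m["R"]; Z=W[...,2]
def rep(n,k,z):
    n_,l,s,ce=cv2.connectedComponentsWithStats(k.astype(np.uint8))
    for i in range(1,n_):
        if s[i,4]>150:
            P=np.argwhere(l==i)[:,::-1].astype(np.float32); c,wh,a=cv2.minAreaRect(P)
            print(n,np.round(c,1),np.round(wh,1),round(a,1),"ray",ray(m,*c,z).round(1),"depthmean",W[l==i].mean(0).round(1), [ray(m,*q,z)[:2].round(1).tolist() for q in cv2.boxPoints((c,wh,a))] if n!="knob" else "")
roi=(v<230)&(u>150)&(u<345)
rep("head",roi&(Z>216)&(Z<231),224); rep("knob",roi&(Z>288)&(Z<302),296); rep("boss",roi&(Z>234)&(Z<262),245)
roi=(v<270)&(u>200)&(u<345); rep("board",roi&(Z>8)&(Z<22),15); rep("grip",(v>220)&(v<270)&(u>250)&(u<290)&(Z>50)&(Z<65),60)
print(W[155,275:295,2].round(),W[150,270:280,2].round())
print("board corners",[ray(m,*q,15)[:2].round(1).tolist() for q in [(229,254.5),(309.5,254.5),(318,78),(225.5,78.5)]])
print("boss hole",ray(m,284,156,250))
E
```

```text
head [282.1 146.8] [ 99.  101.6] 87.7 ray [635.6  30.6 224. ] depthmean [633.8  26.4 223.8] [[667.6, 69.7], [673.1, -1.5], [600.9, -11.8], [594.6, 65.7]]
knob [196.5 101.5] [51. 51.] 0.0 ray [667.   79.9 296. ] depthmean [666.9  80.2 295.8] 
boss [253.5 134.3] [118.6  48. ] 33.5 ray [646.2  51.6 245. ] depthmean [643.2  44.5 243.9] [[652.9, 93.0], [678.5, 75.7], [639.4, 9.2], [610.9, 25.2]]
board [271.5  88. ] [20. 91.] 90.0 ray [680.6  33.2  15. ] depthmean [682.   31.2  17.1] [[690.5, 92.2], [695.0, -24.5], [670.4, -26.7], [665.8, 92.0]]
board [270.  211.5] [83. 84.] 90.0 ray [511.2  27.1  15. ] depthmean [495.1  28.2  15. ] [[569.9, 88.3], [574.4, -28.3], [447.8, -39.0], [442.9, 86.8]]
grip [270.5 250. ] [24. 17.] 90.0 ray [472.2  25.9  60. ] depthmean [471.5  25.8  59.2] [[489.3, 38.0], [490.2, 15.4], [454.8, 13.5], [453.9, 36.6]]
[252. 254. 253. 253. 254. 254. 255. 254. 254. 254. 254. 254. 469. 253.
 254. 253. 254. 254. 254. 247.] [245. 246. 247. 247. 246. 246. 247. 249. 253. 254.]
board corners [[440.5, 85.3], [445.2, -35.4], [695.1, -25.8], [689.9, 92.9]]
boss hole [633.34662588  30.86977895 250.        ]
```

The plate is at about (632.6, 32) and the axis at (633, 31), so it is centred and released. The knob is at (667, 80), 59.6 mm from the axis. Next I'll grip the knob and take the first small steps.

```bash
cat >> h.py <<'E'
def steps(robot,C,r,phis,feed=50,stop=None):
    out=[]
    for ph in phis:
        z=robot._z if hasattr(robot,"_z") else 428.
        robot.move_l([C[0]+r*np.cos(ph),C[1]+r*np.sin(ph),z],feed=feed)
        F=np.array(robot.get_contact_force()); t=np.array([np.sin(ph),-np.cos(ph)]); n=np.array([np.cos(ph),np.sin(ph)])
        p=np.array(robot.get_position())[:2]-C
        out.append((ph,-F[:2]@t,F[:2]@n,F[2],robot.get_time()))
        print("phi %.3f drag %.2f rad %.2f fz %.2f t %.2f | act r %.1f ph %.3f"%(*out[-1],np.hypot(*p),np.arctan2(p[1],p[0])))
        if stop and stop(out): break
    return out
E
python3 - <<'E'
import warnings; warnings.simplefilter("ignore")
from bench import robot
from h import *
robot.move_l([667,80,500],feed=150); robot.move_l([667,80,428],feed=120)
print(robot.get_time(),robot.get_contact_force())
robot.close(60); print(robot.get_time(),robot.get_contact_force(),robot.get_position(),robot.get_finger_gap())
robot.pause(.2); print(robot.get_contact_force())
C=np.array([633,31.])
steps(robot,C,60,.964-np.array([.1,.2,.3,.5]))
robot.pause(.2);print(robot.get_contact_force())
E
```

```text
10.6417 [ 0.95514932  0.59290307 -0.16319847]
11.225 [-1.12452091 -0.57395412  3.8056655 ] [667.02754634  79.98990176 428.32745264] 0.2908619723237177
[-0.80584986  0.36847364  6.17283647]
phi 0.864 drag 0.48 rad -2.48 fz 5.85 t 11.69 | act r 59.9 ph 0.861
phi 0.764 drag -0.68 rad -1.37 fz 4.65 t 11.96 | act r 59.9 ph 0.760
phi 0.664 drag -0.79 rad -1.11 fz 5.25 t 12.22 | act r 60.0 ph 0.661
phi 0.464 drag -1.25 rad -0.73 fz 5.10 t 12.62 | act r 60.1 ph 0.458
[ 1.98946377 -1.77273766  5.2723093 ]
```

```bash
python3 - <<'E'
import warnings; warnings.simplefilter("ignore")
from bench import robot
from h import *
C=np.array([633,31.])
steps(robot,C,60,.464-.2*np.arange(1,11),feed=60)
snap(robot,"top","t4")
cv2.imwrite("pics/t4z.png",cv2.resize(cv2.imread("pics/t4.png")[90:210,150:310],None,fx=4,fy=4))
E
```

```text
phi 0.264 drag -3.00 rad 2.20 fz 4.52 t 13.17 | act r 60.3 ph 0.258
phi 0.064 drag -2.33 rad 3.61 fz 5.38 t 13.52 | act r 60.3 ph 0.057
phi -0.136 drag -2.19 rad 5.29 fz 4.53 t 13.87 | act r 60.4 ph -0.142
phi -0.336 drag -1.98 rad 6.89 fz 4.07 t 14.22 | act r 60.6 ph -0.342
phi -0.536 drag -3.16 rad 7.31 fz 4.53 t 14.57 | act r 60.6 ph -0.543
phi -0.736 drag -3.12 rad 7.52 fz 4.78 t 14.92 | act r 60.7 ph -0.743
phi -0.936 drag -1.57 rad 7.34 fz 5.38 t 15.27 | act r 60.7 ph -0.942
phi -1.136 drag -1.50 rad 7.55 fz 5.69 t 15.62 | act r 60.7 ph -1.142
phi -1.336 drag -1.62 rad 6.92 fz 6.68 t 15.97 | act r 60.7 ph -1.341
phi -1.536 drag -2.32 rad 5.74 fz 8.39 t 16.32 | act r 60.6 ph -1.541
```

View pics/t4z.png

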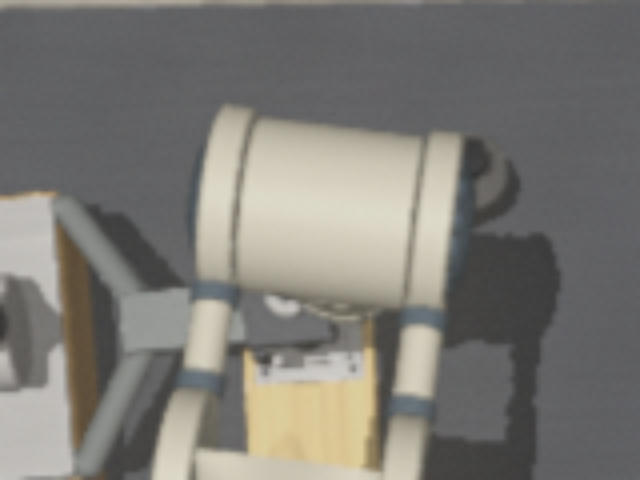

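Some readings come back after the drag has already eased, so the foot's part should show as a ramp of about 2.5 N per rad after contact. I'll continue in batches shorter than contact to overload (2.36 rad).

```bash
cat > go.py <<'E'
import warnings; warnings.simplefilter("ignore")
import sys,json
from bench import robot
from h import *
C=np.array([633.5,30.4]); p=np.array(robot.get_position())[:2]
ph0=float(sys.argv[1]); n=int(sys.argv[2]); st=float(sys.argv[3]); thr=float(sys.argv[4])
o=steps(robot,C,60,ph0-st*np.arange(1,n+1),feed=60,stop=lambda o:len(o)>=3 and np.mean([x[1] for x in o[-3:]])>thr)
with open("log.txt","a") as f: [f.write(json.dumps(list(map(float,x)))+"\n") for x in o]
E
python3 go.py -1.536 6 .2 0.5
```

```text
phi -1.736 drag -2.78 rad 2.28 fz 8.43 t 16.71 | act r 60.2 ph -1.742
phi -1.936 drag -2.06 rad 2.06 fz 8.83 t 17.06 | act r 60.1 ph -1.942
phi -2.136 drag -2.21 rad 1.63 fz 9.19 t 17.41 | act r 60.1 ph -2.142
phi -2.336 drag -1.67 rad 1.67 fz 9.41 t 17.76 | act r 60.0 ph -2.343
phi -2.536 drag -2.45 rad 0.93 fz 9.27 t 18.11 | act r 60.0 ph -2.543
phi -2.736 drag -2.83 rad -0.46 fz 8.24 t 18.46 | act r 60.0 ph -2.743
```

```bash
python3 - <<'E'
from bench import robot
from h import *
snap(robot,"wrist","w5"); snap(robot,"scene","s5")
cv2.imwrite("pics/c5.png",np.hstack([cv2.resize(cv2.imread("pics/w5.png"),(400,300)),cv2.resize(cv2.imread("pics/s5.png")[130:230,240:340],(300,300))]))
E
python3 go.py -2.736 6 .2 0.5
```

```text
phi -2.936 drag -2.62 rad -1.49 fz 7.40 t 18.91 | act r 59.9 ph -2.943
phi -3.136 drag -2.75 rad -1.78 fz 7.01 t 19.26 | act r 59.9 ph 3.140
phi -3.336 drag -3.75 rad -2.14 fz 6.53 t 19.61 | act r 59.9 ph 2.940
phi -3.536 drag -3.35 rad -1.78 fz 6.73 t 19.96 | act r 59.9 ph 2.740
phi -3.736 drag -2.92 rad -2.27 fz 5.93 t 20.31 | act r 59.8 ph 2.540
phi -3.936 drag -3.01 rad -3.20 fz 5.94 t 20.66 | act r 59.8 ph 2.340
```

View pics/c5.png

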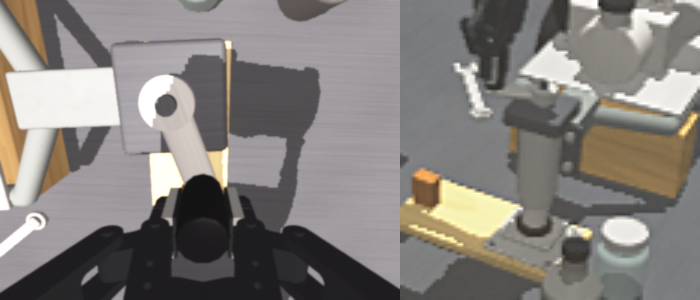

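The wrist view shows the knob held at (205,220) and the crank arm following it. No contact yet, so I'll keep going.

```bash
python3 go.py -3.936 7 .2 -0.7
```

```text
phi -4.136 drag -2.27 rad -3.50 fz 5.58 t 21.01 | act r 59.8 ph 2.140
phi -4.336 drag -2.56 rad -2.24 fz 6.96 t 21.36 | act r 59.8 ph 1.941
phi -4.536 drag -2.52 rad -1.88 fz 6.33 t 21.71 | act r 59.8 ph 1.741
phi -4.736 drag -2.68 rad -2.61 fz 6.24 t 22.06 | act r 59.9 ph 1.542
phi -4.936 drag -1.66 rad -2.77 fz 5.87 t 22.41 | act r 59.9 ph 1.342
phi -5.136 drag -3.14 rad -2.44 fz 7.67 t 22.76 | act r 59.9 ph 1.142
phi -5.336 drag -2.57 rad -1.10 fz 6.69 t 23.11 | act r 59.9 ph 0.942
```

```bash
python3 go.py -5.336 6 .2 -0.9
```

```text
phi -5.536 drag -2.77 rad -0.02 fz 7.09 t 23.46 | act r 60.0 ph 0.742
phi -5.736 drag -2.24 rad 0.50 fz 7.10 t 23.81 | act r 60.0 ph 0.542
phi -5.936 drag -2.70 rad 0.26 fz 6.78 t 24.16 | act r 60.1 ph 0.342
phi -6.136 drag -3.42 rad 1.93 fz 6.40 t 24.51 | act r 60.1 ph 0.142
phi -6.336 drag -3.01 rad 2.10 fz 6.53 t 24.86 | act r 60.2 ph -0.058
phi -6.536 drag -2.08 rad 2.33 fz 6.91 t 25.21 | act r 60.2 ph -0.258
```

```bash
python3 go.py -6.536 5 .2 -0.9
```

```text
phi -6.736 drag -2.17 rad 2.34 fz 6.71 t 25.56 | act r 60.2 ph -0.458
phi -6.936 drag -2.62 rad 2.60 fz 7.66 t 25.91 | act r 60.3 ph -0.658
phi -7.136 drag -3.23 rad 3.36 fz 7.61 t 26.26 | act r 60.2 ph -0.857
phi -7.336 drag -3.35 rad 3.25 fz 8.61 t 26.61 | act r 60.3 ph -1.057
phi -7.536 drag -2.17 rad 3.67 fz 7.81 t 26.96 | act r 60.3 ph -1.256
```

```bash
python3 go.py -7.536 4 .2 -0.9;  python3 - <<'E'
from bench import robot
from h import *
snap(robot,"scene","s6")
cv2.imwrite("pics/c6.png",np.hstack([cv2.resize(cv2.imread("pics/"+f+".png")[170:225,262:312],(390,429),interpolation=cv2.INTER_CUBIC) for f in ("s3","s6")]))
E
```

```text
phi -7.736 drag -1.83 rad 4.95 fz 9.35 t 27.31 | act r 60.2 ph -1.454
phi -7.936 drag -0.50 rad 4.62 fz 9.63 t 27.66 | act r 60.1 ph -1.653
phi -8.136 drag -1.07 rad 4.59 fz 9.76 t 28.01 | act r 60.1 ph -1.853
phi -8.336 drag 0.34 rad 3.14 fz 8.25 t 28.36 | act r 60.0 ph -2.053
```

View pics/c6.png

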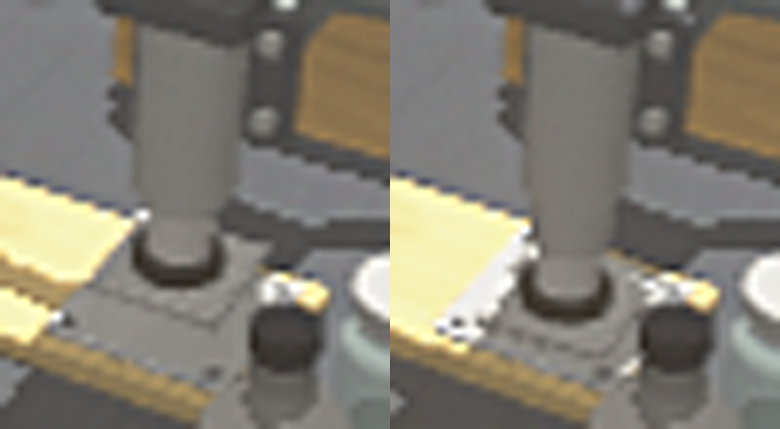

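The readings have climbed from about -2.6 N to +0.3 N, and the picture shows the foot low on the plate. Contact was around phi = -7.4, so 90 N should be near -8.8. I'll take two more small steps and fit the ramp.

```bash
python3 go.py -8.336 3 .1 9; python3 - <<'E'
import json,numpy as np
from scipy.optimize import curve_fit
L=np.array([json.loads(l) for l in open("log.txt")]); x=-L[:,0]; y=L[:,1]
# stay below 7.0 baseline, slope fixed by gear: .042*25*16/2pi=2.67/rad
k=.042*25*16/2/np.pi
f=lambda x,b,s:b+k*np.maximum(0,x-s)
p,c=curve_fit(f,x,y,p0=[-2.5,7.4]); print(p,np.sqrt(np.diag(c)),"N now",25*16/2/np.pi*(x[-1]-p[1]))
f3=lambda x,b,s,k:b+k*np.maximum(0,x-s)
print(curve_fit(f3,x,y,p0=[-2.5,7.4,2.6])[0])
E
```

```text
phi -8.436 drag 1.94 rad 3.23 fz 8.22 t 28.66 | act r 60.0 ph -2.150
phi -8.536 drag 2.45 rad 1.96 fz 8.84 t 28.91 | act r 60.0 ph -2.250
phi -8.636 drag 2.05 rad 2.75 fz 8.32 t 29.16 | act r 59.9 ph -2.350
[-2.64436813  7.16986695] [0.11910399 0.09031846] N now 93.33692880659211
[-2.65222185  7.59439262  4.77768431]
```

```bash
python3 - <<'E'
from bench import robot
import numpy as np
ph=-8.636; t=np.array([np.sin(ph),-np.cos(ph)])
for i in range(8):
    robot.pause(.15); F=np.array(robot.get_contact_force()); print(round(-F[:2]@t,2),end=" ")
import json
from scipy.optimize import curve_fit
L=np.array([json.loads(l) for l in open("log.txt")])[:-3]; x=-L[:,0]; y=L[:,1]; k=.042*25*16/2/np.pi
p,c=curve_fit(lambda x,b,s:b+k*np.maximum(0,x-s),x,y,p0=[-2.5,7.4]); print(p,np.sqrt(np.diag(c)),"N now",63.66*(8.636-p[1]))
E
```

```text
2.6 2.56 2.52 2.48 1.44 2.1 1.76 2.64 [-2.66524782  7.33600032] [0.09251644 0.09022855] N now 82.75797946000017
```

The settled reading hints at more than the ramp fit does, but those last steps were 0.1 rad and relax differently from the 0.2 rad ones. I'll back off 0.6 rad and come forward again in 0.2 rad steps so the readings compare like with like.

```bash
cp log.txt log1.txt; for i in 1 2; do python3 go.py -8.636 3 -.2 99; python3 go.py -8.036 3 .2 99; done
```

```text
phi -8.436 drag 4.81 rad 3.23 fz 8.55 t 30.71 | act r 60.0 ph -2.144
phi -8.236 drag 4.12 rad 4.12 fz 7.78 t 31.06 | act r 60.1 ph -1.943
phi -8.036 drag 2.82 rad 2.92 fz 8.11 t 31.41 | act r 60.1 ph -1.744
phi -8.236 drag -1.07 rad 4.13 fz 8.27 t 31.76 | act r 60.1 ph -1.952
phi -8.436 drag 1.47 rad 1.96 fz 8.76 t 32.11 | act r 60.0 ph -2.153
phi -8.636 drag 0.66 rad 2.74 fz 10.27 t 32.46 | act r 59.9 ph -2.354
phi -8.436 drag 4.20 rad 3.17 fz 7.81 t 32.81 | act r 60.0 ph -2.144
phi -8.236 drag 3.97 rad 3.44 fz 7.39 t 33.16 | act r 60.1 ph -1.944
phi -8.036 drag 2.98 rad 3.75 fz 8.25 t 33.51 | act r 60.1 ph -1.744
phi -8.236 drag 0.42 rad 3.56 fz 8.09 t 33.86 | act r 60.0 ph -1.952
phi -8.436 drag 0.64 rad 3.56 fz 10.43 t 34.21 | act r 60.0 ph -2.153
phi -8.636 drag 1.27 rad 3.72 fz 8.88 t 34.56 | act r 60.0 ph -2.354
```

Like-for-like forward readings at this angle average +1.0 N against -2.65 N running free. That rise of about 3.6 N corresponds to 80–90 N on the foot, so I'll let go here.

```bash
python3 - <<'E'
import warnings; warnings.simplefilter("ignore")
from bench import robot
from h import *
robot.gripper_open(); p=robot.get_position(); print(robot.get_time(),robot.get_contact_force(),robot.get_finger_gap())
robot.move_l([p[0],p[1],500],feed=120); 
snap(robot,"wrist","w7")
robot.reach([420,-180,500],eul(0.039-np.pi/2)); robot.pause(.3); print(robot.get_time(),robot.get_contact_force())
snap(robot,"scene","s7"); snap(robot,"top","t7")
cv2.imwrite("pics/c7.png",np.hstack([cv2.resize(cv2.imread("pics/s7.png")[130:260,230:360],(390,390)),cv2.resize(cv2.imread("pics/t7.png")[110:240,170:300],(390,390))]))
E
```

```text
35.175 [ 0.34726154 -0.63254391 -0.42038546] 0.999288633604797
37.225 [0.38734408 0.36484634 0.15115194]
```

View pics/c7.png

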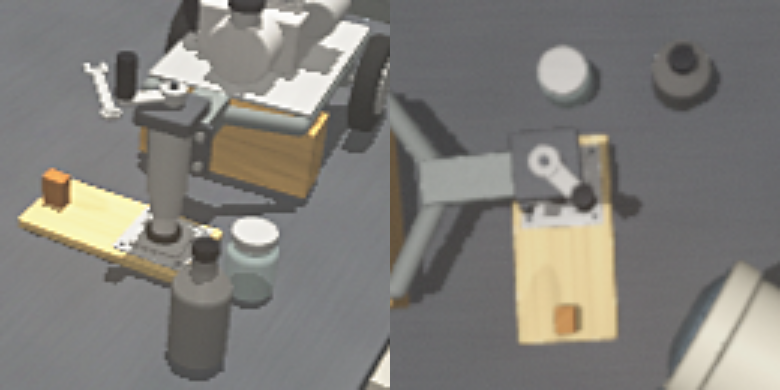

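View pics/w7.png

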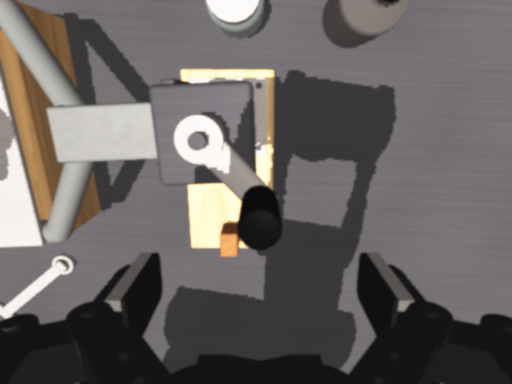

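Foot at (163,237) in the left crop stands inside the plate; in the top crop the crank points at about (583,198), where I released it. One last numeric check.

```bash
python3 - <<'E'
from h import *
m=np.load("t7m.npz"); f=lambda u,v:(170+u/3-.33,110+v/3-.33)
c=[ray(m,*f(*q),15) for q in [(128,342),(227,338),(217,135)]]
mid=(c[0]+c[2])/2; ax=(c[2]-c[1]); ax/=np.linalg.norm(ax); print("plate",(mid+65*ax).round(1))
k=ray(m,*f(193,197),296); print("knob",k.round(1),np.arctan2(k[1]-30.7,k[0]-633)-2*np.pi)
print([(ray(m,*proj(m,ray(m,1,1,0)),0)).round(0)])
from bench import robot
robot.job_done(); print(robot.get_time())
E
```

```text
plate [633.2  31.7  15. ]
knob [588.5 -12.8 296. ] -8.65096998231459
[array([1302.,  885.,    0.])]
the job is handed in; nothing more can be done
the job is handed in; nothing more can be done
```

The job is handed in, at about 37 s of the 72 s allowed; no verdict came back. The foot stands on the steel plate at an estimated 80–90 N, inside the 60–115 N window.

- **Board:** I pinched its grip, slid it under the raised foot and let go before turning the crank. At the end the plate's centre measured (633.2, 31.7) against a jack axis of about (633, 31), roughly 1 mm off.
- **Crank:** I turned the knob clockwise by about 9.6 rad in total. The hand force began to climb about 8.3 rad in, and I stopped about 1.3 rad after that. After release the crank stayed within about 0.015 rad of where I left it.
- **How the load was judged:** The force readings came after each small step, when most of the running drag had already eased. I therefore judged contact from the rise in the remaining force, about 3.6 N, not from the running drag.
- **Readings that disagreed:**
  - The ramp fits gave 66–93 N, depending on which points and slope I used.
  - One settled reading taken after smaller steps, set against a single free-running sample, suggested up to about 114 N.
  - To resolve this I backed the crank off 0.6 rad and came forward again in equal steps, twice, which gave about 86–89 N. Averaging the forward and backward readings from those same passes gave 70–79 N.
- **Other things on the bench:** I never went near the bystanders. In the last pictures the jar, oilcan and wrench looked undisturbed. I did not measure any of them, and I did not check the tray again.

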